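# Lock the swivel work stand

### The arm

A 7-joint arm with a two-finger parallel gripper is mounted at the origin on the work surface. World frame = base frame: x ahead of the robot, y to its left, z up, the work surface at z = 0. Lengths are in m, angles in rad, forces in N, time in s.
With the tool pointing down it reaches from about 0.4 to 0.85 m from the base axis. Payload 4.5 kg.
Tool frame: the origin (TCP) lies midway between the tips of the shut fingers; the grasp point (between the pads) lies 19 mm behind it; z points along the fingers, y is the line along which they close (so a half turn about z gives the same grasp; the last joint's range is limited). The gripper opens to 85 mm and grips with 20 to 120 N. Pads are 22 mm wide; open, the fingers measure 114 mm over their backs; the gripper's body (76 mm by 85 mm) begins 54 mm behind the grasp point. The pads swing forward as they close: fully open they stand 13 mm farther back than shut.
Start: joints at [1.145, 0.689, -0.195, 1.565, 0.157, 0.902, -0.215], TCP at [0.277, -0.56, 0.231] pointing down, gripper open.
Joint ranges: [-3.01, 3.01], [-0.46, 2.08], [-1.47, 1.51], [0.13, 2.56], [-1, 4.14], [0.04, 2.09], [-2.66, 2.66]. Speed limits (rad/s): [2.57, 2.57, 3.14, 3.14, 3.14, 3.14, 3.14].

### API

Orientations are given as a unit quaternion [w, x, y, z].
In Python, from bench import telemetry, cams, job gives the robot as it stands.
- The arm moves only by the shell command python3 -m pendant 'ROWS' [OPENING] [FORCE]. ROWS is JSON, a list of rows, each an object of numbers: "x", "y", "z": the shift along the world's x, y, z in units of 25 mm (1.0 is 25 mm); "wx", "wy", "wz": the turn, a rotation vector about the world's x, y, z in units of 5 degrees (1.0 is 5 degrees). In form: [{"x": .., "y": .., "z": .., "wx": .., "wy": .., "wz": ..}, ...]. A call has 1 to 8 rows; each row is the pose to reach, as a shift and turn from the pose commanded when the call began; what a row does not reach only later rows make up. A row lasts 1/12 s, in which the tool goes at most 41.7 mm and 7.16 degrees, less where a joint would pass 70% of its speed; a pose out of reach is approached as far as the arm can. A call with a gripper value outside its range is refused whole. OPENING is the gripper's target within -1 to 1 (shut at 1, half-way at 0, fully open at -1), set as the call begins (- or left out, the last holds). The fingers move at their own pace and stop on an object; FORCE is the grip in N (left out, the last holds). Time passes only in rows, so rows that repeat a pose let the fingers close. It gives the time, the measured TCP pose, the force, the opening and the grip force at its end, in the units of the state.
- telemetry.get_state(): the state, without advancing time (a new reading comes with each control period).
- cams.grab_frame(name): name is "side" or "top" or "wrist"; returns a dict with "img" (384x512x3 uint8, red, green, blue), "depth" (384x512 float32, m along the optical axis (not along the pixel's ray), 0 where there is no reading), "camera_matrix" (3x3 intrinsics, pixels), "R" (3x3) and "t" (3): a world point X has camera coordinates R X + t. Camera axes: x right, y down, z forward; pixel columns grow to the right and rows downward; lengths in m; the calibration is good to about 2 mm. A picture is of the moment at which its call begins.
- job.close_job(): hands the job in; it is judged then, once.
The state is a dict: "t": time; "q": joint angles; "joint_velocities": joint speeds; "effort": joint torques, N m; "eef_pos": TCP position; "orientation": TCP orientation; "ft_force": force on the tool from outside, world axes, zero at the start; "wrist_torque": the same for the moment, N m; "grip_width": finger opening in m; "grasp_force": force on a finger pad.
Only numpy, scipy, OpenCV 4.12 (cv2) and the standard library are available. Lean on these libraries where they do the work, as an engineer would, in place of code of your own. Each camera call takes 0.05 s, during which the arm holds its last target. There are 200 camera calls.

### The job

Lock the swivel work stand on the desk: push its upright peg round to turn the slotted disc until the slot lines up with the steel lock bar, then push the bar by its cross-head through the slot and fully home into the keeper. Only push with the fingers: do not lift the bar, and leave the tools and parts lying around where they are. Finish with the hand clear of everything.

Things in the scene. Friction and masses are not known exactly. Their poses are not given: they have to be found in the camera images.
- stand: Base fixed to the desk: grey painted plate 320 x 110 x 8 mm. Origin at desk height under the disc's vertical axis; +x is the direction the bar is pushed; the plate spans x -240 to +80 mm. All parts on it are centred on y = 0. The bar slides on a 30 mm wide rail, top 12 mm above the desk, x -240 to -46 mm.
- guide_back (a point): Centre of the rear end of the dark roofed guide block, 20 mm above the desk, at x = -84 mm in the stand's frame. The block is 38 mm long (x -84 to -46 mm), 44.5 mm wide, top 33 mm above the desk; the bar runs through it with 1.5 mm play on each side.
- keeper (a point): Middle of the mouth of the keeper, 20 mm above the desk, at x = +46 mm in the stand's frame: a dark block like the guide, 30 mm long (x +46 to +76 mm), top at 33 mm, open at both ends, beyond the disc.
- disc (a joint): Angle (rad) of the aluminium disc, 84 mm across, top 30 mm above the desk; positive counter-clockwise from above. At 0 and at -3.14 its slot lies along the bar's line (either is good); it starts between -2.5 and -0.65. It turns past these angles without stop or detent and stays where it is left; about 2 N at the peg moves it.
- slot (a point): Centre of the disc's top face, 30 mm above the desk; x axis along the slot, +y axis towards the peg. The straight slot, 17 mm wide with chamfered mouths, crosses the whole diameter, open on top, dark floor 11 mm above the desk. Opposite the peg a low white block, 30 x 14 x 10 mm, is screwed on the disc's top.
- peg_top (a point): Top centre of the plain steel peg fixed upright on the disc, 10 mm diameter, 38 mm tall (30 to 68 mm above the desk), 30 mm from the disc's axis at right angles to the slot.
- bar: Loose steel lock bar, 14 x 14 mm, about 0.3 kg, lying on the rail in the guide along the stand's x; slides with a few newtons. Origin on its underside below the front face of its cross-head, +x towards its nose. It starts with the nose in the guide, short of the disc; home is where the head's front face meets the guide block, after 116 to 132 mm of travel.
- bar_nose (a point): Tip of the bar's nose, 150 mm ahead of the bar's origin, 7 mm above its underside; at x = +66 mm in the stand's frame when home. The last 16 mm taper from 14 to 5 mm wide, so it finds the slot when that is within about 4 mm of the line at the rim.
- head_back (a point): Centre of the rear face of the bar's cross-head, the face to push on, 27 mm above the desk; x axis is the push direction. The head is a steel block 14 mm thick along x, 44 mm wide, 30 mm tall (12 to 42 mm above the desk).
- screwdriver: Bystander: a screwdriver 190 mm long lying on the desk, origin at its underside.
- fitting: Bystander: a brass pipe fitting standing upright, 28 mm diameter, 46 mm tall, origin at the centre of its underside.
- pliers: Bystander: pliers about 150 mm long, 15 mm high, lying on the desk, origin at the underside under the pivot, jaws to +x.
- screw_box: Bystander: an open box of screws 85 x 60 x 24 mm, origin at the centre of its underside.
Not all that is in view belongs to the job. Leave any red or turquoise look-alike of the bar alone.

How it is judged:
On the way, in this order (a step that is already met when the one before it is completed fails the run):
1. the disc's slot is lined up with the bar (angle between the x axis of slot and the x axis of stand, either way round below 0.1 rad), for 0.1 s.
2. the bar is through the slot and home in the keeper (x of bar_nose in the frame of stand above 0.06 m), for 0.2 s.
At the end, for the whole second after the job is handed in: The bar lies through the disc's slot with its nose in the keeper, its head within 6 mm of the guide block; the slot is within 0.06 rad of the bar's line; the bar lies down on its rail (within 5 mm) and is at rest (x of bar_nose in the frame of stand above 0.06 m and y of bar_nose in the frame of stand between -0.006 and 0.006 m and z of bar in the frame of stand below 0.017 m and angle between the x axis of slot and the x axis of stand, either way round below 0.06 rad and linear speed of bar below 0.01 m/s); the robot touches nothing.
It fails at once if the bar is lifted (more than 8 mm off its rail, or tipped more than 0.2 rad) (z of bar in the frame of stand above 0.02 m or angle between bar's own z axis and vertical above 0.2 rad).
It fails at once if a bystander is moved by more than 20 mm (distance of any of screwdriver, fitting, pliers, screw_box from where it was at the start of the episode above 0.02 m).
It also fails if it takes over 51 s, if anything falls off the work surface, if the arm or the gripper's body presses on something with over 40 N, if the wrist force passes 120 N, or if a joint passes its speed limit or range.

## Working session

There is one attempt and no reset: what is moved stays moved. The work goes in short steps, Python scripts to look and compute and a shell command to move; the robot and the scene stay as the last step left them, time stands still between calls to the robot, and variables do not carry over. Pictures are saved under pics/ and viewed, at most 10 in all, crops included, and the job is handed in when it is done.

```bash
mkdir -p pics
cat > h.py <<'E'
import numpy as np,cv2,pickle
from bench import telemetry,cams,job
def grab(n,tag):
    f=cams.grab_frame(n); pickle.dump(f,open(f'pics/{tag}.pkl','wb'))
    return f
def load(tag): return pickle.load(open(f'pics/{tag}.pkl','rb'))
def ray(f,u,v,z):
    """pixel -> world point on plane height z"""
    K=f['camera_matrix'];R=np.array(f['R']);t=np.array(f['t'])
    d=R.T@np.linalg.solve(K,[u,v,1.]);c=-R.T@t
    return c+d*(z-c[2])/d[2]
def proj(f,X):
    p=f['camera_matrix']@(f['R']@np.array(X)+f['t']);return p[:2]/p[2]
def save(f,name,box=None,s=1):
    im=f['img'][:,:,::-1]
    if box: im=im[box[1]:box[3],box[0]:box[2]]
    cv2.imwrite('pics/'+name,cv2.resize(im,None,fx=s,fy=s,interpolation=cv2.INTER_CUBIC))
E
python3 - <<'E'
from h import *
a=grab('top','top0');b=grab('side','side0')
cv2.imwrite('pics/a.png',cv2.resize(a['img'][:,:,::-1],(800,600)))
cv2.imwrite('pics/b.png',b['img'][:,:,::-1])
print(telemetry.get_state())
E
```

```text
{'t': 0.1, 'q': array([ 1.14479818,  0.6898943 , -0.19454517,  1.56624025,  0.15724337,
        0.90254773, -0.21510236]), 'joint_velocities': array([ 0.00096157, -0.00168985,  0.00014035, -0.0028385 ,  0.00077261,
       -0.00097982, -0.00024353]), 'effort': array([-3.55907439e-03, -5.40599871e+01, -1.27146900e+00, -1.58984613e+01,
        9.45152395e-03,  4.37895767e-03, -9.25043338e-06]), 'eef_pos': array([ 0.27707021, -0.55955933,  0.23056846]), 'orientation': array([-8.20493923e-04,  9.73682411e-01,  2.27907516e-01, -2.29107040e-04]), 'ft_force': array([-0.97239319, -0.18902508,  0.46567236]), 'wrist_torque': array([ 0.00725633,  0.0123752 , -0.05028256]), 'grasp_force': 0.0, 'grip_width': 0.08569538381274655}
```

View pics/a.png

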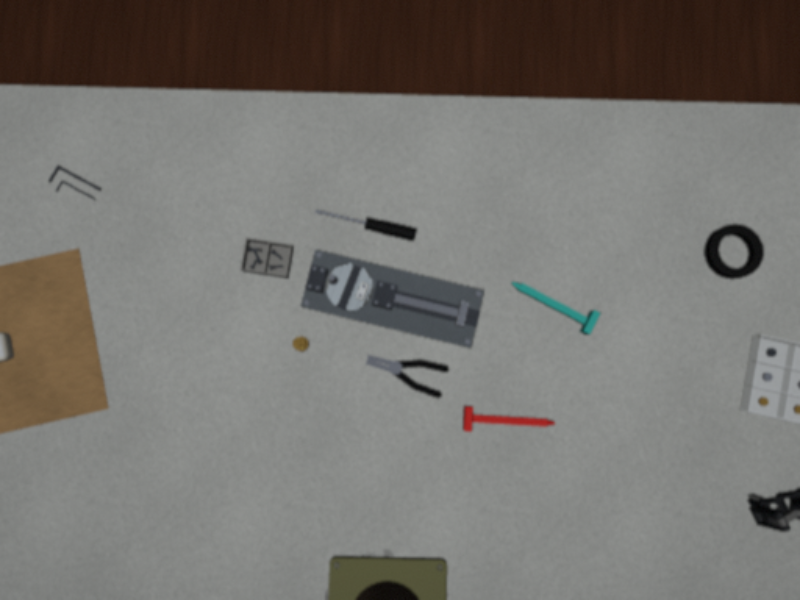

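View pics/b.png

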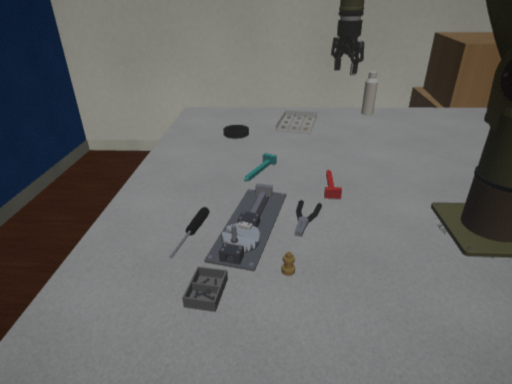

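The top view shows the stand at about (392,298) of the 800x600 picture, the keeper at the left (317,279), the disc at (349,287) and the head at (464,313). I'll enlarge that area.

Run:
```python
from h import *
a=load('top0'); save(a,'c.png',(185,150,315,230),6)
for n,(u,v) in dict(c1=(316,250),c2=(484,290),c3=(472,347),c4=(302,306)).items(): print(n,ray(a,u*.64,v*.64,.008).round(4))
```

```text
c1 [0.6441 0.1475 0.008 ]
c2 [ 0.5775 -0.1613  0.008 ]
c3 [ 0.4733 -0.1406  0.008 ]
c4 [0.5405 0.1693 0.008 ]
```

View pics/c.png

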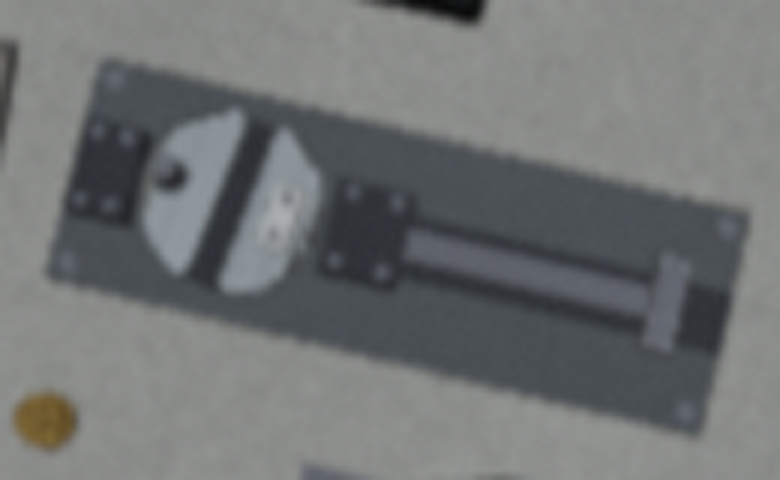

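The crop shows the plate corners at (105,62), (745,212), (700,432) and (52,278). The slot runs from (260,115) to (205,285), the peg top is at (172,172), and the white block is at (280,217). The head's top face runs from (675,255) to (660,348).

```bash
cat > st.py <<'E'
from h import *
a=load('top0')
P=lambda u,v,z,f=a: ray(f,185+(u+.5)/6-.5,150+(v+.5)/6-.5,z)[:2]
# stand-frame corners: front(-y)=(.08,-.055)
S=np.array([[.08,-.055],[-.24,-.055],[-.24,.055],[.08,.055]])
W=np.array([P(105,60,.008),P(748,211,.008),P(700,434,.008),P(50,277,.008)])
A,B=S-S.mean(0),W-W.mean(0); H=A.T@B; th=np.arctan2(H[0,1]-H[1,0],H[0,0]+H[1,1])
Rs=np.array([[np.cos(th),-np.sin(th)],[np.sin(th),np.cos(th)]]); o=W.mean(0)-Rs@S.mean(0)
s2w=lambda p:o+Rs@np.array(p); w2s=lambda p:Rs.T@(np.array(p)-o)
E
python3 - <<'E'
from st import *
print('th',th,np.degrees(th),'o',o,'res',(W-np.array([s2w(s) for s in S])).round(4).tolist())
peg=w2s(P(172,174,.068));blk=w2s(P(280,217,.04));ends=[w2s(P(260,115,.03)),w2s(P(205,285,.03))]
print('peg',peg,'blk',blk,'slot',ends,'mid',np.mean(ends,0))
d=ends[0]-ends[1]; print('slot ang',np.degrees(np.arctan2(*d[::-1])),'peg ang',np.degrees(np.arctan2(*peg[::-1])),np.degrees(np.arctan2(*(peg-blk)[::-1])))
print('head',w2s(P(668,301,.042)),'headback',w2s(P(684,303,.042)))
for n in [(.03,0),(0,.03),(0,-.03),(-.25,0),(-.11,0)]: print(n,s2w(n).round(4))
q=telemetry.get_state()['orientation'];from scipy.spatial.transform import Rotation as R
print(R.from_quat(q,scalar_first=True).as_matrix().round(3))
print('fit',w2s(P(45,420,.046)))
E
```

```text
th 1.3597305445792136 77.90682147941398 o [0.57669388 0.08329905] res [[-0.0019, -0.002], [-0.0003, 0.0031], [0.0011, 0.0016], [0.0011, -0.0027]]
peg [ 0.02627295 -0.00136101] blk [-0.0238009   0.00351744] slot [array([-0.00257872, -0.04198235]), array([0.00327609, 0.04151208])] mid [ 0.00034868 -0.00023513]
slot ang -94.01113367900041 peg ang -2.9654205920939436 -5.564482575590004
head [-2.06839565e-01  4.97229061e-05] headback [-0.2142128 -0.0007602]
(0.03, 0) [0.583  0.1126]
(0, 0.03) [0.5474 0.0896]
(0, -0.03) [0.606 0.077]
(-0.25, 0) [ 0.5243 -0.1612]
(-0.11, 0) [ 0.5536 -0.0243]
[[ 0.896  0.444 -0.001]
 [ 0.444 -0.896  0.001]
 [-0.    -0.002 -1.   ]]
fit [0.05784314 0.11947398]
```

```bash
python3 -m pendant '[{"x":4,"y":9,"z":-1,"wz":6},{"x":4,"y":9,"z":-1,"wz":6},{"x":4,"y":9,"z":-1,"wz":6},{"x":4,"y":9,"z":-1,"wz":6},{"x":4,"y":9,"z":-1,"wz":6},{"x":4,"y":9,"z":-1,"wz":6},{"x":4,"y":9,"z":-1,"wz":6},{"x":4,"y":9,"z":-1,"wz":6}]' 0.45
python3 -m pendant '[{"x":4,"y":9,"z":-1,"wz":3.5},{"x":4,"y":9,"z":-1,"wz":3.5},{"x":4,"y":9,"z":-1,"wz":3.5},{"x":4,"y":9,"z":-1,"wz":3.5},{"x":4,"y":9,"z":-1,"wz":3.5},{"x":4,"y":9,"z":-1,"wz":3.5},{"x":4,"y":9,"z":-1,"wz":3.5},{"x":4,"y":9,"z":-1,"wz":3.5}]'
```

```text
invalid input
invalid input
```

```bash
python3 -m pendant '[{"x":0.6,"y":1.4,"z":-0.2,"wx":0,"wy":0,"wz":1},{"x":1.2,"y":2.8,"z":-0.4,"wx":0,"wy":0,"wz":2},{"x":1.8,"y":4.2,"z":-0.6,"wx":0,"wy":0,"wz":3},{"x":2.4,"y":5.6,"z":-0.8,"wx":0,"wy":0,"wz":4},{"x":3,"y":7,"z":-1,"wx":0,"wy":0,"wz":5},{"x":3.6,"y":8.4,"z":-1,"wx":0,"wy":0,"wz":6},{"x":4,"y":9,"z":-1,"wx":0,"wy":0,"wz":6},{"x":4,"y":9,"z":-1,"wx":0,"wy":0,"wz":6}]' 0.45
```

```text
t: 0.77
eef_pos: [0.3805, -0.3297, 0.2064]
orientation: [-0.001, 0.879, 0.476, 0.002]
ft_force: [0.9, 0.1, -0.1]
grip_width: 0.0235
grasp_force: 0.0
```

```bash
python3 -m pendant '[{"x":0.6,"y":1.3,"z":-0.2,"wx":0,"wy":0,"wz":1},{"x":1.2,"y":2.6,"z":-0.4,"wx":0,"wy":0,"wz":2},{"x":1.8,"y":3.9,"z":-0.6,"wx":0,"wy":0,"wz":3},{"x":2.4,"y":5.2,"z":-0.8,"wx":0,"wy":0,"wz":3.5},{"x":3,"y":6.5,"z":-1,"wx":0,"wy":0,"wz":3.5},{"x":3.6,"y":7.8,"z":-1,"wx":0,"wy":0,"wz":3.5},{"x":4.2,"y":9,"z":-1,"wx":0,"wy":0,"wz":3.5},{"x":4.2,"y":9,"z":-1,"wx":0,"wy":0,"wz":3.5}]'
python3 -m pendant '[{"x":0.6,"y":1.3,"z":0,"wx":0,"wy":0,"wz":0},{"x":1.2,"y":2.6,"z":0,"wx":0,"wy":0,"wz":0},{"x":1.8,"y":3.9,"z":0,"wx":0,"wy":0,"wz":0},{"x":2.4,"y":5.2,"z":0,"wx":0,"wy":0,"wz":0},{"x":3,"y":6.5,"z":0,"wx":0,"wy":0,"wz":0},{"x":3.6,"y":7.8,"z":0,"wx":0,"wy":0,"wz":0},{"x":4.1,"y":8.9,"z":0,"wx":0,"wy":0,"wz":0},{"x":4.1,"y":8.9,"z":0,"wx":0,"wy":0,"wz":0}]'
python3 - <<'E'
from st import *
f=grab('wrist','w1'); cv2.imwrite('pics/d.png',f['img'][:,:,::-1])
s=telemetry.get_state();print(s['eef_pos'],s['q'])
print([proj(f,[*s2w(p[:2]),p[2]]).round(0).tolist() for p in [(.03,-.002,.068),(0,0,.03),(-.084,0,.033),(.08,.055,.008)]])
E
```

```text
t: 1.43
eef_pos: [0.4866, -0.1025, 0.1816]
orientation: [-0.0, 0.796, 0.605, 0.004]
ft_force: [1.5, 0.4, -0.3]
grip_width: 0.0234
grasp_force: 0.0
t: 2.1
eef_pos: [0.5873, 0.1206, 0.1815]
orientation: [-0.002, 0.797, 0.604, 0.004]
ft_force: [0.5, 2.2, 0.8]
grip_width: 0.0237
grasp_force: 0.0
[0.58592024 0.1161992  0.18110827] [-0.10094963  0.7224921  -0.29837532  1.70124063  0.2832666   0.7582552
 -0.81275191]
[[256.0, 197.0], [256.0, 211.0], [261.0, 274.0], [206.0, 144.0]]
```

View pics/d.png

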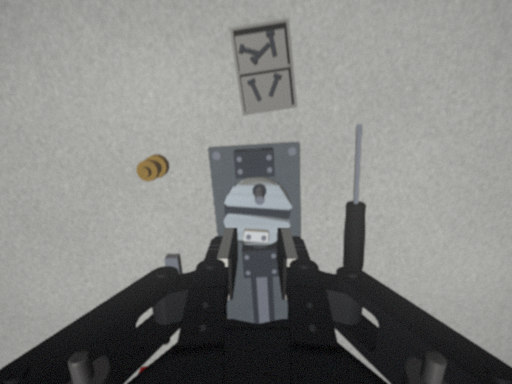

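The wrist view shows the peg top at about (260,190), the slot centre at (257,217) and the fingers straddling rows 230-300. It differs from the prediction by a few pixels, so I'll take a settled frame with the predicted points overlaid.

```bash
python3 -m pendant '[{"x":0,"y":0,"z":0,"wx":0,"wy":0,"wz":0},{"x":0,"y":0,"z":0,"wx":0,"wy":0,"wz":0}]'
python3 - <<'E'
from st import *
f=grab('wrist','w2')
im=f['img'][120:290,180:340,::-1]; im=cv2.resize(im,None,fx=3.5,fy=3.5,interpolation=cv2.INTER_CUBIC)
for p in [(.03,-.002,.068),(.03,-.002,.03),(0,0,.03),(.08,.055,.008),(.08,-.055,.008),(-.084,0.022,.033),(-.084,-.022,.033)]:
    u,v=(proj(f,[*s2w(p[:2]),p[2]])-[180,120])*3.5+1.25; cv2.drawMarker(im,(int(u),int(v)),(0,0,255),0,9,1)
s=telemetry.get_state();e=s['eef_pos'];print(e, w2s(e[:2]))
u,v=(proj(f,e)-[180,120])*3.5;cv2.drawMarker(im,(int(u),int(v)),(0,255,0),0,9,1)
cv2.imwrite('pics/e.png',im)
E
```

```text
t: 2.32
eef_pos: [0.5845, 0.1097, 0.1809]
orientation: [0.001, 0.8, 0.6, -0.001]
ft_force: [0.0, -0.5, 0.6]
grip_width: 0.0235
grasp_force: 0.0
[0.58454471 0.10965171 0.18101794] [ 0.02741261 -0.00215567]
```

View pics/e.png

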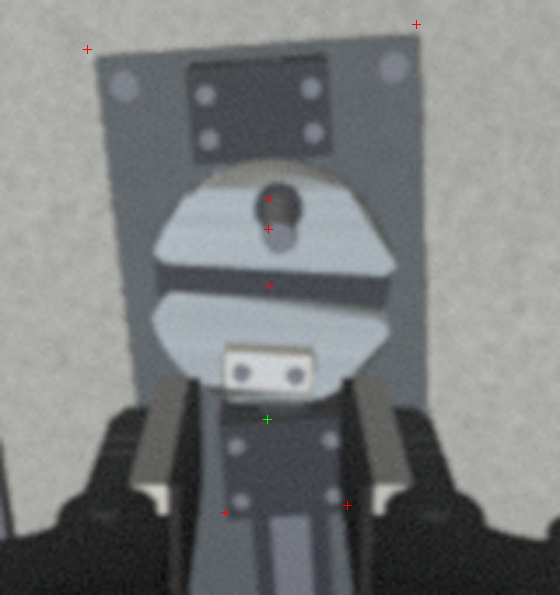

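The settled overlay shows the stand about 2-3 mm off, towards stand -x and -y: the corners are at (98,58) and (419,36) against (87,49) and (416,24) predicted. The peg top is at (278,203), at about -7°. I'll split the correction, then descend around the peg.

```bash
echo 'o=o+Rs@np.array([-.002,-.0015])' >> st.py
python3 -m pendant '[{"x":0.12,"y":0,"z":-1,"wx":0,"wy":0,"wz":0},{"x":0.12,"y":0,"z":-2,"wx":0,"wy":0,"wz":0},{"x":0.12,"y":0,"z":-3,"wx":0,"wy":0,"wz":0},{"x":0.12,"y":0,"z":-4,"wx":0,"wy":0,"wz":0},{"x":0.12,"y":0,"z":-5,"wx":0,"wy":0,"wz":0},{"x":0.12,"y":0,"z":-5.36,"wx":0,"wy":0,"wz":0},{"x":0.12,"y":0,"z":-5.36,"wx":0,"wy":0,"wz":0},{"x":0.12,"y":0,"z":-5.36,"wx":0,"wy":0,"wz":0}]'
python3 -m pendant '[{"x":0,"y":0,"z":0,"wx":0,"wy":0,"wz":0},{"x":0,"y":0,"z":0,"wx":0,"wy":0,"wz":0},{"x":0,"y":0,"z":0,"wx":0,"wy":0,"wz":0},{"x":0,"y":0,"z":0,"wx":0,"wy":0,"wz":0}]' 0.65
python3 - <<'E'
from st import *
e=telemetry.get_state()['eef_pos']; p=w2s(e[:2]);print(p,e[2])
q=[]
for k in range(17):
    A=np.radians(-7-5.5*k); q.append((s2w([.03*np.cos(A),.03*np.sin(A)])-e[:2])/.025)
q=np.array(q);print(q[:9].round(2).tolist());print((q[9:]-q[8]).round(2).tolist())
E
```

```text
t: 3.03
eef_pos: [0.5881, 0.1115, 0.0477]
orientation: [0.0, 0.8, 0.6, -0.0]
ft_force: [0.6, 0.5, 0.3]
grip_width: 0.0236
grasp_force: 0.0
t: 3.37
eef_pos: [0.5885, 0.1125, 0.0483]
orientation: [0.0, 0.799, 0.601, 0.001]
ft_force: [0.7, 0.6, -0.0]
grip_width: 0.0148
grasp_force: 0.0
[ 0.03306563 -0.00391789] 0.04832757126644211
[[-0.04, -0.13], [0.07, -0.17], [0.17, -0.22], [0.27, -0.28], [0.36, -0.36], [0.44, -0.44], [0.52, -0.52], [0.58, -0.62], [0.64, -0.72]]
[[0.05, -0.11], [0.08, -0.21], [0.11, -0.33], [0.13, -0.44], [0.13, -0.56], [0.12, -0.67], [0.11, -0.78], [0.08, -0.9]]
```

```bash
python3 -m pendant '[{"x":0.07,"y":-0.15,"z":0,"wx":0,"wy":0,"wz":-1.1},{"x":0.17,"y":-0.2,"z":0,"wx":0,"wy":0,"wz":-2.2},{"x":0.27,"y":-0.28,"z":0,"wx":0,"wy":0,"wz":-3.3},{"x":0.36,"y":-0.36,"z":0,"wx":0,"wy":0,"wz":-4.4},{"x":0.44,"y":-0.44,"z":0,"wx":0,"wy":0,"wz":-5.5},{"x":0.52,"y":-0.52,"z":0,"wx":0,"wy":0,"wz":-6.6},{"x":0.58,"y":-0.62,"z":0,"wx":0,"wy":0,"wz":-7.7},{"x":0.64,"y":-0.72,"z":0,"wx":0,"wy":0,"wz":-8.8}]'
python3 -m pendant '[{"x":0.05,"y":-0.11,"z":0,"wx":0,"wy":0,"wz":-1.1},{"x":0.08,"y":-0.21,"z":0,"wx":0,"wy":0,"wz":-2.2},{"x":0.11,"y":-0.33,"z":0,"wx":0,"wy":0,"wz":-3.3},{"x":0.13,"y":-0.44,"z":0,"wx":0,"wy":0,"wz":-4.4},{"x":0.13,"y":-0.56,"z":0,"wx":0,"wy":0,"wz":-5.5},{"x":0.12,"y":-0.67,"z":0,"wx":0,"wy":0,"wz":-6.6},{"x":0.11,"y":-0.78,"z":0,"wx":0,"wy":0,"wz":-7.7},{"x":0.11,"y":-0.78,"z":0,"wx":0,"wy":0,"wz":-7.7}]'
python3 -m pendant '[{"x":0,"y":0,"z":0,"wx":0,"wy":0,"wz":0},{"x":0,"y":0,"z":0,"wx":0,"wy":0,"wz":0}]'
python3 - <<'E'
from st import *
e=telemetry.get_state()['eef_pos'];p=w2s(e[:2]);print(p,np.hypot(*p),np.degrees(np.arctan2(*p[::-1])))
f=grab('wrist','w3'); save(f,'f.png',(150,120,370,290),3.5)
E
```

```text
t: 4.03
eef_pos: [0.6032, 0.096, 0.0478]
orientation: [-0.001, 0.967, 0.256, -0.0]
ft_force: [-2.3, 2.8, 1.1]
grip_width: 0.0149
grasp_force: 1.3
t: 4.7
eef_pos: [0.6066, 0.0759, 0.0478]
orientation: [-0.001, 0.997, -0.076, 0.0]
ft_force: [0.2, 1.6, 0.2]
grip_width: 0.0151
grasp_force: 0.9
t: 4.87
eef_pos: [0.6068, 0.0758, 0.0476]
orientation: [-0.001, 0.997, -0.074, 0.0]
ft_force: [-0.7, 2.5, 1.7]
grip_width: 0.015
grasp_force: 1.0
[ 0.00099539 -0.02947954] 0.029496339593861956 -88.06610884253188
```

View pics/f.png

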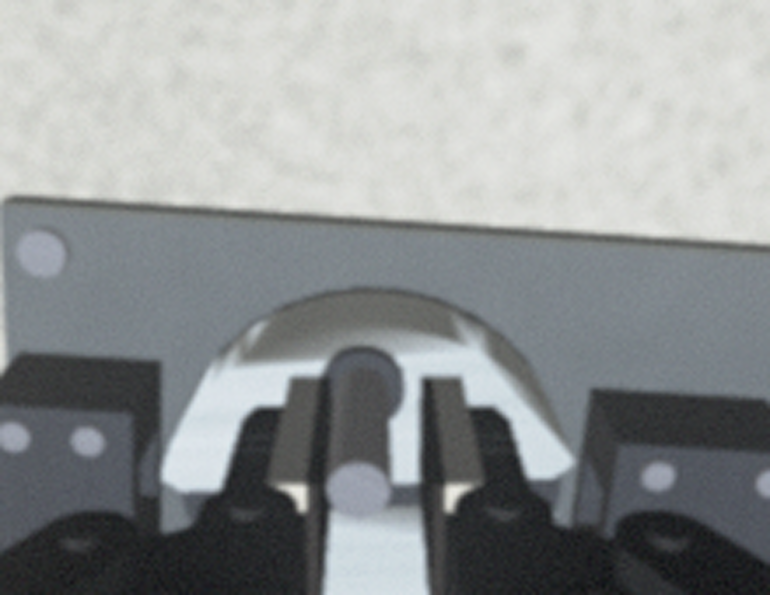

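The peg leans on the keeper-side finger, with its top at (358,488). The slot edge runs from (165,480) to (575,467) while the plate edge slopes the other way, so about 6° is left to turn.

```bash
python3 -m pendant '[{"x":-0.01,"y":-0.05,"z":0,"wx":0,"wy":0,"wz":-0.4},{"x":-0.02,"y":-0.1,"z":0,"wx":0,"wy":0,"wz":-0.8},{"x":-0.03,"y":-0.14,"z":0,"wx":0,"wy":0,"wz":-1.1},{"x":-0.03,"y":-0.14,"z":0,"wx":0,"wy":0,"wz":-1.1},{"x":-0.03,"y":-0.14,"z":0,"wx":0,"wy":0,"wz":-1.1}]'
python3 -m pendant '[{"x":0,"y":0,"z":0,"wx":0,"wy":0,"wz":0},{"x":0,"y":0,"z":0,"wx":0,"wy":0,"wz":0},{"x":0,"y":0,"z":1,"wx":0,"wy":0,"wz":0},{"x":0,"y":0,"z":2,"wx":0,"wy":0,"wz":0},{"x":-1,"y":0,"z":3,"wx":0,"wy":0,"wz":0},{"x":-2,"y":0,"z":4,"wx":0,"wy":0,"wz":0},{"x":-2,"y":0,"z":4,"wx":0,"wy":0,"wz":0},{"x":-2,"y":0,"z":4,"wx":0,"wy":0,"wz":0}]' 0.45
python3 -m pendant '[{"x":0,"y":0,"z":0,"wx":0,"wy":0,"wz":0},{"x":0,"y":0,"z":0,"wx":0,"wy":0,"wz":0}]' 1
python3 - <<'E'
from st import *
f=grab('wrist','w4'); save(f,'g.png',(130,120,350,290),3.5)
e=telemetry.get_state()['eef_pos'];print(e,w2s(e[:2]))
E
```

```text
t: 5.33
eef_pos: [0.6061, 0.071, 0.0473]
orientation: [0.0, 0.992, -0.123, 0.0]
ft_force: [-0.0, 1.3, 2.5]
grip_width: 0.0148
grasp_force: 0.7
t: 6.0
eef_pos: [0.5557, 0.0709, 0.1486]
orientation: [0.0, 0.992, -0.123, 0.001]
ft_force: [1.2, -0.3, -0.4]
grip_width: 0.0239
grasp_force: 0.0
t: 6.17
eef_pos: [0.5564, 0.0711, 0.1464]
orientation: [0.0, 0.992, -0.123, -0.0]
ft_force: [0.4, 0.8, 0.2]
grip_width: 0.0009
grasp_force: 0.0
[0.5562803  0.0711836  0.14625845] [-0.01412327  0.01892235]
```

View pics/g.png

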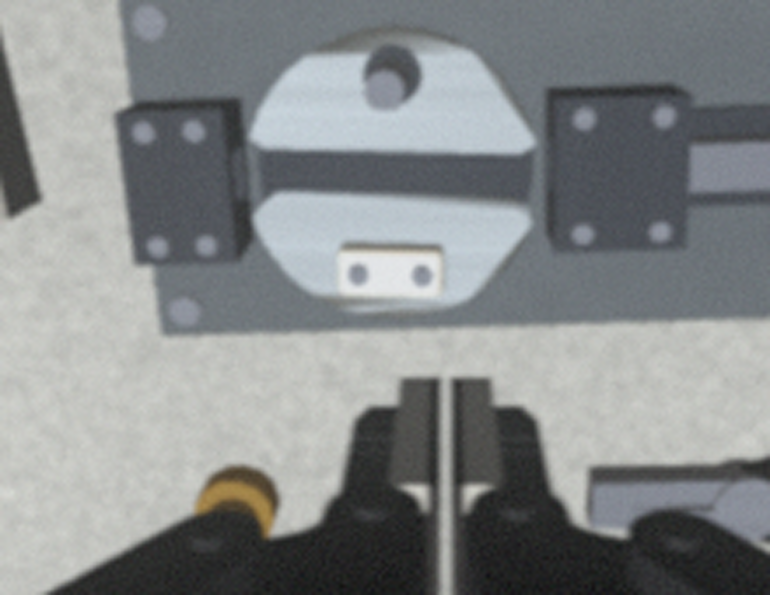

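The slot is nearly in line. Its upper edge runs from (265,150) to (525,154), its lower edge from (275,191) to (525,200), and the plate edge from (165,333) to (770,317). I'll back-project these to get the angle.

Run:
```python
from st import *
f=load('w4')
Q=lambda u,v,z: w2s(ray(f,130+(u+.5)/3.5-.5,120+(v+.5)/3.5-.5,z)[:2])
def an(n,a,b,z):
    A,B=Q(*a,z),Q(*b,z);d=A-B;print(n,A.round(4),B.round(4),np.degrees(np.arctan2(d[1],d[0])))
an('up',(265,150),(525,154),.03);an('lo',(275,191),(525,200),.03)
an('plate',(165,333),(770,317),.008)
an('guide front edge/keeper screws',(143,131),(664,117),.033);an('screws2',(157,246),(660,231),.033)
an('peg-blk',(385,90),(390,270),.04)
print('peg',Q(385,90,.068),'bar y',Q(730,142,.026),Q(730,195,.026))
```

```text
up [ 0.0349 -0.0095] [-0.0387 -0.0056] -2.9891172594766298
lo [0.0331 0.0025] [-0.0385  0.0078] -4.21563645761907
plate [0.0775 0.0533] [-0.1193  0.055 ] -0.48965634131600577
guide front edge/keeper screws [ 0.0677 -0.0166] [-0.0771 -0.0152] -0.5535912725298177
screws2 [0.068  0.0168] [-0.077   0.0176] -0.32873778365843287
peg-blk [-0.0007 -0.0262] [0.0007 0.0243] -91.56531108989596
peg [-0.0025985  -0.02950844] bar y [-0.09786342 -0.00621085] [-0.09868579  0.00942093]
```

The slot is about 3° (0.05 rad) past the bar's line, within the limit and within the taper's catch. Next I go behind the head with the fingers shut and turned 90°.

```bash
python3 -m pendant '[{"x":-0.2,"y":-1.2,"z":0,"wx":0,"wy":0,"wz":1.2},{"x":-0.4,"y":-2.4,"z":0,"wx":0,"wy":0,"wz":2.4},{"x":-0.6,"y":-3.6,"z":0,"wx":0,"wy":0,"wz":3.6},{"x":-0.7,"y":-4.8,"z":0,"wx":0,"wy":0,"wz":4.8},{"x":-0.8,"y":-6,"z":0,"wx":0,"wy":0,"wz":6},{"x":-0.9,"y":-7.2,"z":0,"wx":0,"wy":0,"wz":7.2},{"x":-1.1,"y":-8.4,"z":0,"wx":0,"wy":0,"wz":8.4},{"x":-1.24,"y":-9.4,"z":0,"wx":0,"wy":0,"wz":9.6}]'
python3 -m pendant '[{"x":0,"y":0,"z":-0.2,"wx":0,"wy":0,"wz":1.2},{"x":0,"y":0,"z":-0.4,"wx":0,"wy":0,"wz":2.4},{"x":0,"y":0,"z":-0.6,"wx":0,"wy":0,"wz":3.6},{"x":0,"y":0,"z":-0.8,"wx":0,"wy":0,"wz":4.8},{"x":0,"y":0,"z":-1,"wx":0,"wy":0,"wz":6},{"x":0,"y":0,"z":-1.2,"wx":0,"wy":0,"wz":7.2},{"x":0,"y":0,"z":-1.4,"wx":0,"wy":0,"wz":8},{"x":0,"y":0,"z":-1.4,"wx":0,"wy":0,"wz":8}]'
python3 -m pendant '[{"x":0,"y":0,"z":0,"wx":0,"wy":0,"wz":0},{"x":0,"y":0,"z":0,"wx":0,"wy":0,"wz":0}]'
python3 - <<'E'
from st import *
f=grab('wrist','w5'); save(f,'i.png',(130,120,350,290),3.5)
s=telemetry.get_state();e=s['eef_pos'];print(e,w2s(e[:2]),s['q'])
E
```

```text
t: 6.88
eef_pos: [0.5243, -0.1667, 0.1462]
orientation: [0.0, 0.956, 0.292, -0.001]
ft_force: [0.3, -0.0, 1.0]
grip_width: -0.0001
grasp_force: 0.0
t: 7.55
eef_pos: [0.5243, -0.1639, 0.1104]
orientation: [-0.001, 0.799, 0.601, -0.001]
ft_force: [0.4, -0.7, -0.2]
grip_width: 0.0003
grasp_force: 0.0
t: 7.72
eef_pos: [0.525, -0.1638, 0.1119]
orientation: [-0.0, 0.8, 0.6, -0.0]
ft_force: [0.4, -0.1, -0.5]
grip_width: -0.0002
grasp_force: 0.0
[ 0.52512513 -0.16369195  0.11219398] [-2.50313585e-01  1.79200559e-04] [ 0.39258745  0.77742905 -0.29303694  1.89216375  0.41170855  0.5309016
 -0.46296099]
```

View pics/i.png

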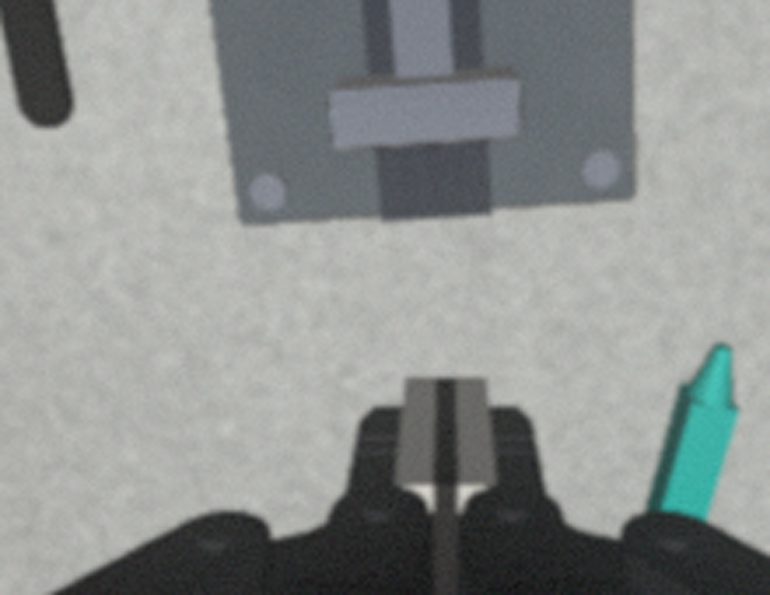

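The view shows the head centred at (425,110) and the shut fingers on the rail's line, with the turquoise bar well off to the side. Descend and push.

```bash
python3 -m pendant '[{"x":0,"y":0,"z":-0.9,"wx":0,"wy":0,"wz":0},{"x":0,"y":0,"z":-1.8,"wx":0,"wy":0,"wz":0},{"x":0,"y":0,"z":-2.7,"wx":0,"wy":0,"wz":0},{"x":0,"y":0,"z":-3.3,"wx":0,"wy":0,"wz":0},{"x":0,"y":0,"z":-3.52,"wx":0,"wy":0,"wz":0},{"x":0,"y":0,"z":-3.52,"wx":0,"wy":0,"wz":0}]'
python3 -m pendant '[{"x":0.05,"y":0.235,"z":0,"wx":0,"wy":0,"wz":0},{"x":0.1,"y":0.47,"z":0,"wx":0,"wy":0,"wz":0},{"x":0.15,"y":0.705,"z":0,"wx":0,"wy":0,"wz":0},{"x":0.2,"y":0.94,"z":0,"wx":0,"wy":0,"wz":0},{"x":0.25,"y":1.1,"z":0,"wx":0,"wy":0,"wz":0},{"x":0.29,"y":1.3,"z":0,"wx":0,"wy":0,"wz":0},{"x":0.33,"y":1.5,"z":0,"wx":0,"wy":0,"wz":0},{"x":0.37,"y":1.7,"z":0,"wx":0,"wy":0,"wz":0}]'
```

```text
t: 8.27
eef_pos: [0.5244, -0.1633, 0.0234]
orientation: [-0.001, 0.8, 0.601, -0.001]
ft_force: [-0.2, -0.3, 0.2]
grip_width: 0.0003
grasp_force: 0.0
t: 8.93
eef_pos: [0.534, -0.1223, 0.0247]
orientation: [0.001, 0.8, 0.6, -0.001]
ft_force: [-1.1, -5.4, 3.2]
grip_width: 0.0001
grasp_force: 2.5
```

```bash
python3 -m pendant '[{"x":0.04,"y":0.16,"z":0,"wx":0,"wy":0,"wz":0},{"x":0.08,"y":0.35,"z":0,"wx":0,"wy":0,"wz":0},{"x":0.12,"y":0.55,"z":0,"wx":0,"wy":0,"wz":0},{"x":0.16,"y":0.75,"z":0,"wx":0,"wy":0,"wz":0},{"x":0.2,"y":0.94,"z":0,"wx":0,"wy":0,"wz":0}]'
python3 - <<'E'
from st import *
s=telemetry.get_state();e=s['eef_pos'];print(e,w2s(e[:2]),s['ft_force'])
E
```

```text
t: 9.35
eef_pos: [0.5391, -0.0975, 0.0243]
orientation: [0.0, 0.8, 0.601, -0.0]
ft_force: [-1.0, -4.2, 4.1]
grip_width: -0.0006
grasp_force: 2.4
[ 0.53905862 -0.09754246  0.02434753] [-0.18271298  0.00041337] [-1.02993585 -4.23231867  4.12132786]
```

The force stays at 4-5 N and the nose is already inside the slot. I'll continue.

```bash
python3 -m pendant '[{"x":0.07,"y":0.34,"z":0,"wx":0,"wy":0,"wz":0},{"x":0.14,"y":0.68,"z":0,"wx":0,"wy":0,"wz":0},{"x":0.22,"y":1.02,"z":0,"wx":0,"wy":0,"wz":0},{"x":0.29,"y":1.36,"z":0,"wx":0,"wy":0,"wz":0},{"x":0.36,"y":1.7,"z":0,"wx":0,"wy":0,"wz":0},{"x":0.44,"y":2.04,"z":0,"wx":0,"wy":0,"wz":0},{"x":0.5,"y":2.3,"z":0,"wx":0,"wy":0,"wz":0},{"x":0.54,"y":2.5,"z":0,"wx":0,"wy":0,"wz":0}]'
python3 - <<'E'
from st import *
s=telemetry.get_state();e=s['eef_pos'];print(e,w2s(e[:2]),s['ft_force'])
E
```

```text
t: 10.02
eef_pos: [0.5524, -0.0341, 0.0243]
orientation: [-0.0, 0.799, 0.601, -0.0]
ft_force: [-0.9, -4.8, 4.2]
grip_width: -0.0002
grasp_force: 2.7
[ 0.55238536 -0.03411697  0.02425148] [-0.11790303  0.00067015] [-0.89978483 -4.82409324  4.1842021 ]
```

Home should come after about 9 mm more. I'll go on gently until the force rises.

```bash
python3 -m pendant '[{"x":0.02,"y":0.08,"z":0,"wx":0,"wy":0,"wz":0},{"x":0.04,"y":0.16,"z":0,"wx":0,"wy":0,"wz":0},{"x":0.05,"y":0.24,"z":0,"wx":0,"wy":0,"wz":0},{"x":0.07,"y":0.3,"z":0,"wx":0,"wy":0,"wz":0}]'
python3 -m pendant '[{"x":0.01,"y":0.04,"z":0,"wx":0,"wy":0,"wz":0},{"x":0.02,"y":0.08,"z":0,"wx":0,"wy":0,"wz":0}]'
python3 - <<'E'
from st import *
s=telemetry.get_state();e=s['eef_pos'];print(e,w2s(e[:2]),s['ft_force'])
E
```

```text
t: 10.35
eef_pos: [0.5539, -0.0279, 0.0242]
orientation: [0.0, 0.8, 0.601, -0.001]
ft_force: [-2.2, -6.1, 4.4]
grip_width: -0.0004
grasp_force: 3.0
t: 10.52
eef_pos: [0.5542, -0.0264, 0.0242]
orientation: [0.0, 0.8, 0.6, -0.001]
ft_force: [-2.6, -6.0, 4.3]
grip_width: -0.0001
grasp_force: 3.0
[ 0.55419395 -0.02637802  0.02424484] [-0.10995692  0.00052302] [-2.5794584  -6.04785035  4.31206949]
```

```bash
python3 -m pendant '[{"x":0.01,"y":0.06,"z":0,"wx":0,"wy":0,"wz":0},{"x":0.03,"y":0.12,"z":0,"wx":0,"wy":0,"wz":0},{"x":0.03,"y":0.12,"z":0,"wx":0,"wy":0,"wz":0}]'
python3 -m pendant '[{"x":0.02,"y":0.06,"z":0,"wx":0,"wy":0,"wz":0},{"x":0.02,"y":0.1,"z":0,"wx":0,"wy":0,"wz":0},{"x":0.02,"y":0.1,"z":0,"wx":0,"wy":0,"wz":0}]'
```

```text
t: 10.77
eef_pos: [0.5544, -0.0253, 0.0243]
orientation: [0.001, 0.8, 0.6, -0.002]
ft_force: [-2.0, -9.2, 4.8]
grip_width: -0.0001
grasp_force: 4.5
t: 11.02
eef_pos: [0.5544, -0.0253, 0.0243]
orientation: [0.002, 0.801, 0.599, -0.004]
ft_force: [-3.2, -11.6, 7.3]
grip_width: -0.0002
grasp_force: 6.3
```

The bar stops at TCP x = -0.109 with the force rising, which is home. I'll back off, rise and look.

```bash
python3 -m pendant '[{"x":-0.1,"y":-0.4,"z":0,"wx":0,"wy":0,"wz":0},{"x":-0.25,"y":-1.1,"z":0,"wx":0,"wy":0,"wz":0},{"x":-0.4,"y":-1.8,"z":0.4,"wx":0,"wy":0,"wz":0},{"x":-0.4,"y":-1.8,"z":1.6,"wx":0,"wy":0,"wz":0},{"x":-0.4,"y":-1.8,"z":2.8,"wx":0,"wy":0,"wz":0},{"x":-0.4,"y":-1.8,"z":4,"wx":0,"wy":0,"wz":0},{"x":-0.4,"y":-1.8,"z":4,"wx":0,"wy":0,"wz":0},{"x":-0.4,"y":-1.8,"z":4,"wx":0,"wy":0,"wz":0}]'
python3 - <<'E'
from st import *
f=grab('wrist','w6'); save(f,'j.png',(130,50,350,220),3.5)
s=telemetry.get_state();print(s['eef_pos'],s['ft_force'])
E
```

```text
t: 11.68
eef_pos: [0.5481, -0.0632, 0.1258]
orientation: [0.001, 0.799, 0.601, 0.003]
ft_force: [0.1, 0.2, -0.0]
grip_width: -0.0004
grasp_force: 0.0
[ 0.54676205 -0.06349382  0.12445007] [-0.26039536 -0.20261413 -0.6989506 ]
```

View pics/j.png

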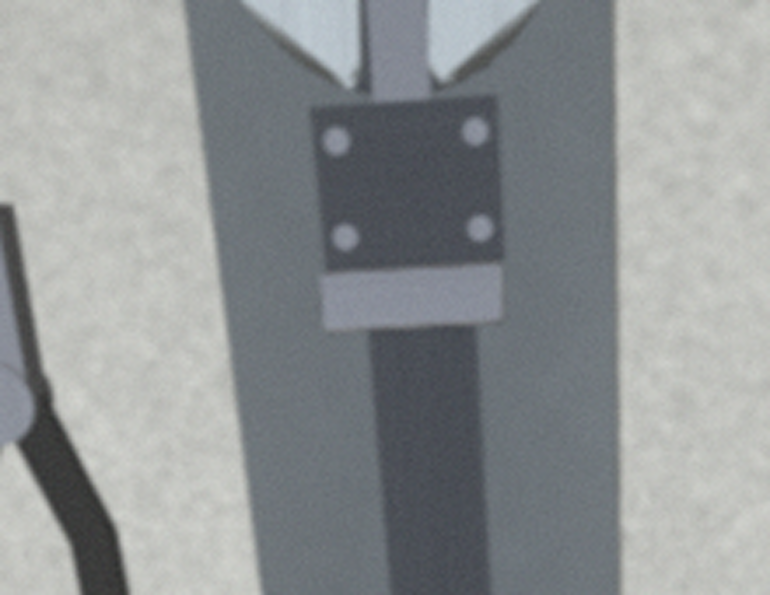

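The head (410,297) sits flush against the guide block, the bar runs through the slot at (398,50), and the hand is clear. I'll hand it in.

```bash
python3 -c "
from bench import job
print(job.close_job())"
```

```text
the job is handed in; nothing more can be done
None
```

The stand is locked and the job is handed in: the bar runs through the slot with its head flush against the guide block, and the hand is clear; the judge returned no verdict.

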